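Shelve a spice jar and a small tub by height

TASK

Put the white-capped spice jar and the small green tub, which stand on either side of the two steel counter shelves (not the green tub in the group at the far back right), each into the shelf that suits its height: the tall jar into the one with the low floor and high headroom, the short tub into the one with the raised floor and little headroom. Let each stand upright on its shelf's floor, most of it underneath the roof.

Things in the scene. Friction and masses are not known exactly. Their poses are not given: they have to be found in the camera images.
- jar_center (a point): Loose clear spice jar with a white screw cap, round, 47 mm across and 98 mm tall, about 0.11 kg, standing upright on the table to the left or right of the shelves. The point is its centre, 49 mm above its underside; z is its upright axis. (Jars with yellow caps and a slimmer shaker with a rounded grey top are bystanders.)
- tub_center (a point): Loose small round dark green tub, solid and closed, 63 mm across at the top, narrowing to its foot, 39 mm tall, about 0.06 kg, standing upright on the table on the other side of the shelves from the jar. The point is on its axis, half-way up, 19 mm above its underside; z is its upright axis. (Larger tubs and a green one at the far back right, out of reach, are bystanders.)
- tall_bay_mouth (a point): Fixed steel counter shelf with the tall tier, 142 mm wide; floor 12 mm above the table, roof 130 to 136 mm: headroom 118 mm. Sides (130 mm apart), back and roof enclose 90 mm of depth; in front the floor runs on 85 mm as an open ledge. Its twin has equal outer size and roof height. Point: on the floor, mid-width, straight below the roof's front edge; x points into the shelf, y left, z up.
- low_bay_mouth (a point): Fixed steel counter shelf with the low tier, 142 mm wide; floor 74 mm above the table, roof 130 to 136 mm: headroom 56 mm. Sides (130 mm apart), back and roof enclose 90 mm of depth; in front the floor runs on 85 mm as an open ledge. Its twin has equal outer size and roof height. Point: on the floor, mid-width, straight below the roof's front edge; x points into the shelf, y left, z up.

How it is judged:
At the end, for the whole second after the job is handed in: The jar stands at rest on the tall tier's floor and the tub at rest on the low tier's floor, each upright within 10 degrees, its height within 12 mm of standing on that floor, its axis 4 to 75 mm behind the roof's front edge and within 50 mm of the tier's middle (x of jar_center in the frame of tall_bay_mouth between 0.004 and 0.075 m and y of jar_center in the frame of tall_bay_mouth between -0.05 and 0.05 m and z of jar_center in the frame of tall_bay_mouth between 0.037 and 0.061 m and angle between each of jar_center, tub_center's own z axis and vertical below 0.18 rad and x of tub_center in the frame of low_bay_mouth between 0.004 and 0.075 m and y of tub_center in the frame of low_bay_mouth between -0.05 and 0.05 m and z of tub_center in the frame of low_bay_mouth between 0.007 and 0.031 m and linear speed of each of jar, tub below 0.02 m/s); the robot touches nothing.
It also fails if it takes over 61 s, if anything falls off the work surface, if the arm or the gripper's body presses on something with over 40 N, if the wrist force passes 120 N, or if a joint passes its speed limit or range.

ROBOT

A 6-joint arm with a two-finger parallel gripper is mounted at the origin on a cart in front of the work surface, level with it; the furniture and walls round the work are solid. World frame = base frame: x ahead of the robot, y to its left, z up, the work surface at z = 0. Lengths are in m, angles in rad, forces in N, time in s.
With the tool pointing down it reaches from about 0.35 to 0.775 m from the base axis. Payload 7.3 kg.
Tool frame: the origin (TCP) lies at the very end of the fingers, on their centre line; the grasp point (between the pads) lies 19 mm behind it; z points along the fingers, y is the line along which they close (so a half turn about z gives the same grasp; the last joint's range is limited). The gripper opens to 92 mm and grips with 3 to 60 N. Pads are 19 mm wide; open, the fingers measure 130 mm over their backs; the gripper's body (75 mm by 190 mm) begins 47 mm behind the grasp point.
Start: joints at [1.016, 0.342, 1.524, -0, 1.275, -0.146], TCP at [0.209, 0.482, 0.227] pointing down, gripper open.
Joint ranges: [-2.53, 2.53], [-0.77, 2.02], [0.04, 2.7], [-1, 4.14], [0.28, 2.66], [-3.11, 3.11]. Speed limits (rad/s): [2.57, 2.57, 3.14, 3.14, 3.14, 3.14].

INTERFACE

Orientations are given as a unit quaternion [w, x, y, z].
In Python, from plant import env gives the robot as it stands.
- The arm moves only by the tool step_arm, never from a script. Its argument "increments" is a list that holds one entry, the list of rows, each a list of 7 numbers: the shift along the tool's x, y, z in mm, then the turn, a rotation vector about the tool's x, y, z in rad, then the closure, from 0 (fully open) to 1 (shut). In form: [[[x, y, z, wx, wy, wz, fingers], ...]]. A call has 1 to 20 rows; each row is the pose to reach, as a shift and turn from the pose commanded when the call began, along the tool's axes at that moment; what a row does not reach only later rows make up. A row lasts 1/10 s, in which the tool goes at most 50 mm and 8.59 degrees, less where a joint would pass 70% of its speed; a pose out of reach is approached as far as the arm can. A call with a gripper value outside its range is refused whole. The fingers move at their own pace and stop on an object; the grip force is fixed at half the most. Time passes only in rows, so rows that repeat a pose let the fingers close. It gives the time, the measured TCP pose, the force and the opening at its end, in the units of the state.
- env.state(): the state, without advancing time (a new reading comes with each control period).
- env.capture(name): name is "side" or "top"; returns a dict with "img" (400x640x3 uint8, red, green, blue), "range_z" (400x640 float32, m along the optical axis (not along the pixel's ray), 0 where there is no reading), "mtx" (3x3 intrinsics, pixels), "T" (4x4, takes a point from camera to world coordinates). Camera axes: x right, y up, looking along -z (the intrinsics and any distortion apply to the point x, -y, -z); pixel columns grow to the right and rows downward; lengths in m; the calibration is good to about 2 mm. A picture is of the moment at which its call begins.
- env.sign_off(): hands the job in, once; it reports no verdict.
The state is a dict: "time_s": time; "joint_pos": joint angles; "joint_vel": joint speeds; "joint_efforts": joint torques, N m; "tcp_pos": TCP position; "tool_rot": TCP orientation; "force": force on the tool from outside, world axes, zero at the start; "wrist_torque": the same for the moment, N m; "opening": finger opening in m.
Only numpy, scipy, OpenCV 4.12 (cv2) and the standard library are available. Lean on these libraries where they do the work, as an engineer would, in place of code of your own. Each camera call takes 0.05 s, during which the arm holds its last target. There are 200 camera calls.

## Working session

There is one attempt and no reset: what is moved stays moved. The work goes in short steps, Python scripts to look and compute and a tool call to move; the robot and the scene stay as the last step left them, time stands still between calls to the robot, and variables do not carry over. Pictures are saved under pics/ and viewed, on a budget of 10 in all, crops included, one or two more only if the job needs it, and the job is handed in when it is done.

Besides the shell and the picture viewer there is one more tool, called after "Emit:" by a JSON object that holds its "name" and its "arguments". step_arm: Moves the arm, as the interface text tells. Its arguments: {"type":"object","properties":{"increments":{"type":"array","items":{"type":"array","items":{"type":"array","items":{"type":"number"}}}}},"required":["increments"]}

```bash
ls; mkdir -p pics
python3 - <<'E'
from plant import env
import cv2,numpy as np
for n in("top","side"):
    c=env.capture(n); np.savez(f"pics/{n}0.npz",**c)
    cv2.imwrite(f"pics/{n}0.png",c["img"][:,:,::-1]); print(n,c["mtx"].tolist(),c["T"].round(4).tolist(),[k for k in c])
print(env.state())
E
```

```text
pics
top [[376.8030204988975, 0.0, 323.63821208508114], [0.0, 376.8030204988975, 188.36308274405755], [0.0, 0.0, 1.0]] [[-0.1171, 0.9711, -0.2078, 0.3487], [-0.9931, -0.1153, 0.0208, 0.0043], [-0.0037, 0.2088, 0.978, 0.9988], [0.0, 0.0, 0.0, 1.0]] ['img', 'range_z', 'mtx', 'T']
side [[369.1692620634405, 0.0, 317.2621488584916], [0.0, 369.1692620634405, 203.19035958826856], [0.0, 0.0, 1.0]] [[0.7614, 0.3384, -0.5529, -0.0774], [-0.6482, 0.3884, -0.655, -0.773], [-0.007, 0.8571, 0.5151, 0.6845], [0.0, 0.0, 0.0, 1.0]] ['img', 'range_z', 'mtx', 'T']
{'time_s': 0.1, 'joint_pos': array([ 1.01599112e+00,  3.42652481e-01,  1.52491855e+00,  1.41881018e-05,
        1.27539168e+00, -1.45997569e-01]), 'joint_vel': array([-0.00050386, -0.00440184, -0.0026278 , -0.00227161,  0.00011217,
        0.00045939]), 'joint_efforts': array([ 1.64478413e-03, -4.31998336e+01, -2.44696122e+01,  7.18207425e-02,
        5.24150231e-02,  7.79086832e-06]), 'tcp_pos': array([0.20847898, 0.48144042, 0.22611578]), 'tool_rot': array([-2.41526910e-04,  2.02985406e-01,  9.79181523e-01, -6.41075764e-04]), 'force': array([ 0.53342249, -0.48926854, -0.15472765]), 'wrist_torque': array([-0.0016358 , -0.00932164, -0.0013585 ]), 'opening': 0.0920574914128587}
```

View pics/top0.png

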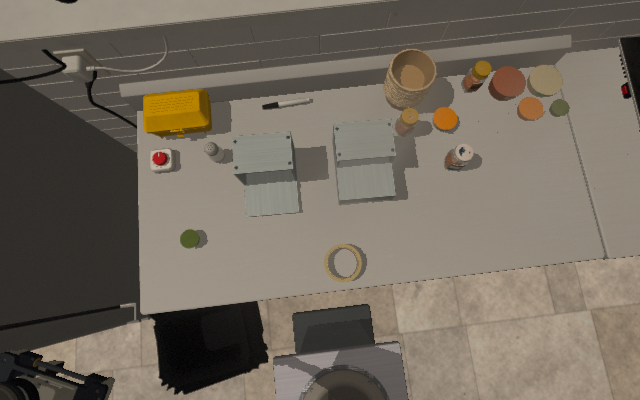

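View pics/side0.png

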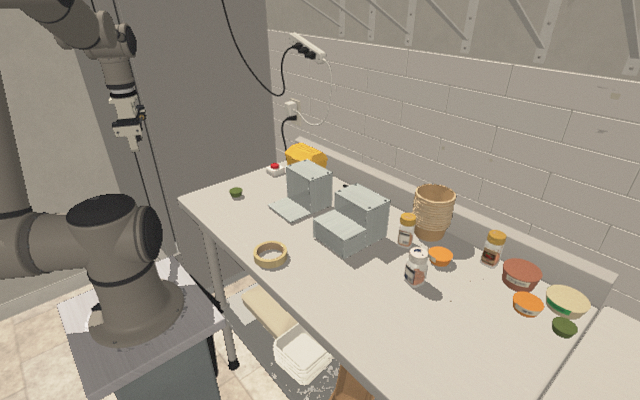

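Top: the jar with the white cap is at (461,153), right of the shelves, and the tub at (190,239), on the left. The left shelf, roof at (264,152) and ledge at (271,198), has the low floor. The right one, roof at (364,140) and ledge at (366,182), has the raised floor. So the jar goes left and the tub goes right. The side view confirms this.

```bash
cat > h.py <<'E'
import numpy as np,cv2
from scipy.spatial.transform import Rotation as R
def cloud(c):
    v,u=np.mgrid[:400,:640]; z=c["range_z"]; K=c["mtx"]
    p=np.stack([(u-K[0,2])/K[0,0]*z,-(v-K[1,2])/K[1,1]*z,-z],-1)
    P=p@c["T"][:3,:3].T+c["T"][:3,3]; P[z==0]=np.nan; return P
E
python3 - <<'E'
from h import *
for n in("top","side"):
    c=dict(np.load(f"pics/{n}0.npz")); P=cloud(c); Z=P[...,2]
    hsv=cv2.cvtColor(c["img"],cv2.COLOR_RGB2HSV)
    print(n,"table z",np.nanmedian(Z[(abs(Z)<.02)]))
    def sel(m,name):
        q=P[m]; q=q[~np.isnan(q[:,0])]
        r=cv2.minAreaRect((q[:,:2]*1000).astype(np.float32))
        print(name,len(q),"med",np.median(q,0).round(4),"rect",np.round(r[0],1),np.round(r[1],1),round(r[2],1),"z",np.percentile(q[:,2],[2,50,98]).round(3))
    x,y=P[...,0],P[...,1]
    if n=="top":
        v,u=np.mgrid[:400,:640]
        box=lambda a,b,cc,d:(u>a)&(u<b)&(v>cc)&(v<d)
        L=box(228,304,128,220); Rr=box(328,402,114,206)
        for s,nm,fl in((L,"L",.012),(Rr,"R",.074)):
            for zz,t in((.136,"roof"),(fl,"floor")):
                m=(s&(abs(Z-zz)<(.006 if zz>.02 else .005))).astype(np.uint8)
                m=cv2.morphologyEx(m,cv2.MORPH_OPEN,np.ones((3,3)))
                k,l,st,_=cv2.connectedComponentsWithStats(m); i=1+np.argmax(st[1:,4]); sel(l==i,nm+t)
        sel(box(444,476,140,176)&(Z>.03),"jar"); sel(box(444,476,140,176)&(Z>.085),"jartop")
        sel(box(175,205,225,255)&(Z>.01),"tub");sel(box(175,205,225,255)&(Z>.034),"tubtop")
        sel(box(395,420,104,137)&(Z>.03),"yellowjar"); sel(box(325,364,242,284)&(Z>.008),"ring");sel(box(203,226,138,168)&(Z>.02),"shaker")
    else:
        v,u=np.mgrid[:400,:640]
        box=lambda a,b,cc,d:(u>a)&(u<b)&(v>cc)&(v<d)
        sel(box(400,432,244,290)&(Z>.085),"jartop"); sel(box(400,432,244,290)&(Z>.03),"jar")
        sel(box(225,246,184,200)&(Z>.034),"tubtop")
from scipy.spatial.transform import Rotation
print(R.from_quat([2.02985406e-01,9.79181523e-01,-6.41e-4,-2.4e-4]).as_matrix().round(3))
E
```

```text
top table z -0.0015352276665029363
Lroof 2262 med [0.6367 0.1228 0.1351] rect [638.1 122.7] [142.1  96.5] 88.4 z [0.132 0.135 0.138]
Lfloor 2174 med [0.5611 0.1255 0.0111] rect [564.5 124.9] [142.  118.7] 88.0 z [0.008 0.011 0.015]
Rroof 2206 med [ 0.6402 -0.1248  0.1348] rect [ 641.6 -125.2] [142.2  95.8] 88.1 z [0.132 0.135 0.138]
Rfloor 2171 med [ 0.5582 -0.1227  0.0729] rect [ 559.9 -122.5] [141.9 102.2] 88.6 z [0.069 0.073 0.076]
jar 492 med [ 0.5855 -0.3646  0.0928] rect [ 590.5 -372.5] [45.9 46.4] 78.1 z [0.033 0.093 0.099]
jartop 281 med [ 0.5905 -0.3708  0.0963] rect [ 591.6 -372.7] [45.5 43.7] 10.7 z [0.087 0.096 0.099]
tub 288 med [0.4656 0.3436 0.0231] rect [466.2 343.1] [48.3 48.1] 36.5 z [0.02  0.023 0.027]
  return _methods._mean(a, axis=axis, dtype=dtype,
  ret = um.true_divide(
Traceback (most recent call last):
IndexError: index -1 is out of bounds for axis 0 with size 0
```

Run:
```python
from h import *
a=np.load("pics/top0.npz")["img"];b=np.load("pics/side0.npz")["img"]
f=lambda i,r,c,h,w:cv2.resize(i[r:r+h,c:c+w],(390,390),interpolation=cv2.INTER_NEAREST)
cv2.imwrite("pics/crop1.png",np.hstack([f(a,220,170,39,39),f(b,172,217,39,39)])[:,:,::-1])
for n,(r0,r1,c0,c1) in(("top",(224,254,176,206)),("side",(184,202,224,248)),("top",(95,120,545,572))):
    d=dict(np.load(f"pics/{n}0.npz"));P=cloud(d)[r0:r1,c0:c1];h=cv2.cvtColor(d["img"],cv2.COLOR_RGB2HSV)[r0:r1,c0:c1]
    m=(h[...,0]>28)&(h[...,0]<90)&(h[...,1]>70);q=P[m]
    q=q[~np.isnan(q[:,0])];print(n,m.sum(),len(q),np.percentile(q,[2,50,98],axis=0).round(4).tolist())
    vv,uu=np.nonzero(m);print("px extents",uu.min()+c0,uu.max()+c0,vv.min()+r0,vv.max()+r0, "zs in box",np.nanpercentile(P[...,2],[1,50,90,99]).round(4))
```

```text
top 282 281 [[0.4449, 0.3213, 0.0193], [0.4659, 0.3433, 0.0231], [0.4877, 0.3655, 0.0269]]
px extents 180 198 229 247 zs in box [-0.0053 -0.0001  0.024   0.0265]
side 91 91 [[0.4437, 0.3155, 0.007], [0.4603, 0.332, 0.0215], [0.4843, 0.3622, 0.0253]]
px extents 230 241 188 196 zs in box [-0.0054 -0.0015  0.0216  0.0241]
top 202 202 [[0.6879, -0.716, 0.0184], [0.7081, -0.6946, 0.0219], [0.7292, -0.6735, 0.026]]
px extents 552 568 99 114 zs in box [-0.0095 -0.0001  0.0233  0.0318]
```

View pics/crop1.png

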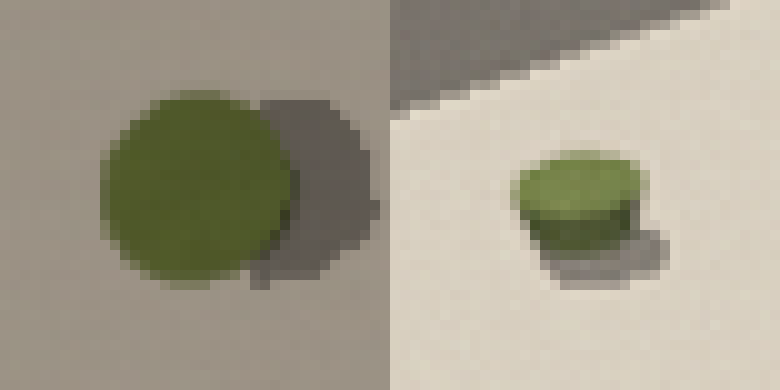

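The green tub measures about 49 mm across and 24 mm tall in both views, not the stated 63 x 39 mm. The far-right tub is about the same size, so I'll use the measured size. The shelves match their description, with a yaw of about -0.03 rad. Tub first: vertical grasp.

```bash
cat >> h.py <<'E'
PSI=-0.03; ML=np.array([.591,.124,.012]); MR=np.array([.594,-.1236,.074])
def rot(psi,th):
    y=np.array([-np.sin(psi),np.cos(psi),0]); z=np.array([np.sin(th)*np.cos(psi),np.sin(th)*np.sin(psi),-np.cos(th)])
    return R.from_matrix(np.stack([np.cross(y,z),y,z],1))
def inc(s,tcp,psi,th):
    w,x,y,z=s["tool_rot"]; R0=R.from_quat([x,y,z,w])
    print("to",np.round(tcp,3),"d",np.round(R0.inv().apply(np.array(tcp)-s["tcp_pos"])*1000,1),"rv",(R0.inv()*rot(psi,th)).as_rotvec().round(3))
def shelf(M,x,y=0,z=0): c,s=np.cos(PSI),np.sin(PSI); return M+[c*x-s*y,s*x+c*y,z]
E
python3 - <<'E'
from h import *
from plant import env
s=env.state(); inc(s,[.466,.343,.10],PSI,0); inc(s,[.466,.343,.004],PSI,0)
E
```

```text
to [0.466 0.343 0.1  ] d [-291.4  -24.5  126.1] rv [-0.001 -0.    -0.379]
to [0.466 0.343 0.004] d [-291.4  -24.4  222.1] rv [-0.001 -0.    -0.379]
```

Emit:
{"name": "step_arm", "arguments": {"increments": [[[-40,-3,10,0,0,-0.05,0],[-80,-7,30,0,0,-0.1,0],[-120,-10,50,0,0,-0.16,0],[-160,-13,70,0,0,-0.22,0],[-200,-17,90,0,0,-0.27,0],[-240,-20,110,0,0,-0.32,0],[-275,-23,120,0,0,-0.38,0],[-291,-24.5,126,0,0,-0.38,0],[-291,-24.5,126,0,0,-0.38,0],[-291,-24.5,126,0,0,-0.38,0]]]}}

```text
time_s: 1.1
tcp_pos: [0.4652, 0.3439, 0.1007]
tool_rot: [-0.0, 0.015, 1.0, 0.0]
force: [-0.9, 0.2, 0.4]
opening: 0.0919
```

Run:
```python
from h import *
from plant import env
s=env.state(); inc(s,[.466,.343,.004],PSI,0);print(s["force"])
```

```text
to [0.466 0.343 0.004] d [-0.9 -0.9 96.7] rv [ 0.    -0.001  0.   ]
[-0.87667503  0.24914651  0.38759316]
```

Emit:
{"name": "step_arm", "arguments": {"increments": [[[-1,-1,40,0,0,0,0],[-1,-1,70,0,0,0,0],[-1,-1,88,0,0,0,0],[-1,-1,96,0,0,0,0],[-1,-1,96,0,0,0,0],[-1,-1,96,0,0,0,1],[-1,-1,96,0,0,0,1],[-1,-1,96,0,0,0,1],[-1,-1,96,0,0,0,1],[-1,-1,96,0,0,0,1],[-1,-1,96,0,0,0,1],[-1,-1,96,0,0,0,1],[-1,-1,80,0,0,0,1],[-1,-1,40,0,0,0,1],[-1,-1,0,0,0,0,1],[-1,-1,-50,0,0,0,1],[-1,-1,-100,0,0,0,1],[-1,-1,-125,0,0,0,1],[-1,-1,-125,0,0,0,1]]]}}

```text
time_s: 3.0
tcp_pos: [0.4685, 0.3434, 0.2301]
tool_rot: [0.004, 0.014, 1.0, 0.002]
force: [0.7, 0.4, -0.3]
opening: 0.0574
```

Run:
```python
from h import *
from plant import env
s=env.state(); print(s["opening"],s["tcp_pos"])
inc(s,shelf(MR,-.042,0,.15),PSI,0);inc(s,shelf(MR,-.042,0,.006),PSI,0)
c=env.capture("side");cv2.imwrite("pics/side1.png",c["img"][80:280,60:380,::-1].repeat(2,0).repeat(2,1))
```

```text
0.0574379571571699 [0.46852609 0.34344363 0.23005567]
to [ 0.552 -0.122  0.224] d [ -96.8 -463.2    4.8] rv [0.004 0.007 0.001]
to [ 0.552 -0.122  0.08 ] d [ -95.8 -463.8  148.8] rv [0.004 0.007 0.001]
```

View pics/side1.png

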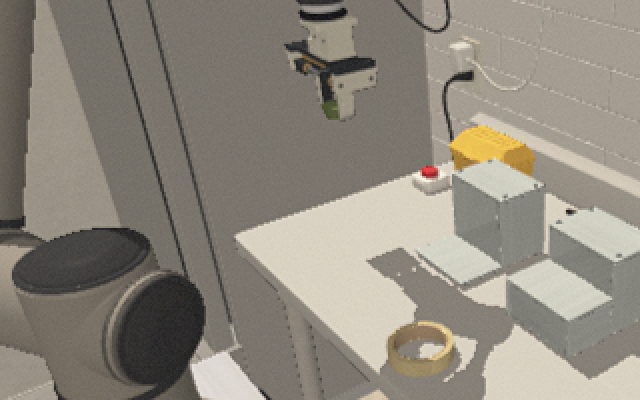

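The tub was lifted, but the opening is 57 mm where I expected about 49. I'll zoom in before going on.

Run:
```python
from h import *
from plant import env
c=env.capture("side");t=env.capture("top")
K=np.linalg.inv(t["T"])@np.r_[env.state()["tcp_pos"],1]; u=t["mtx"][0,0]*K[0]/-K[2]+t["mtx"][0,2]; v=-t["mtx"][1,1]*K[1]/-K[2]+t["mtx"][1,2]
print(u,v)
for n,d in(("side",c),("top",t)):
    P=cloud(d);h=cv2.cvtColor(d["img"],cv2.COLOR_RGB2HSV)
    m=(h[...,0]>28)&(h[...,0]<90)&(h[...,1]>70)&(abs(P[...,0]-.468)<.1)&(abs(P[...,1]-.343)<.1)
    q=P[m];print(n,len(q)); 
    if len(q): print(np.percentile(q,[2,50,98],axis=0).round(3).tolist())
v,u=int(v),int(u)
f=lambda i,r,cc:cv2.resize(i[r:r+50,cc:cc+50],(390,390),interpolation=cv2.INTER_NEAREST)
cv2.imwrite("pics/crop2.png",np.hstack([f(c["img"],100,200),f(t["img"],max(v-25,0),u-25)])[:,:,::-1])
```

```text
155.23277003498723 230.49341822070784
side 58
[[0.44, 0.321, 0.229], [0.453, 0.333, 0.243], [0.471, 0.371, 0.246]]
top 12
[[0.439, 0.272, 0.393], [0.459, 0.311, 0.4], [0.495, 0.318, 0.546]]
```

View pics/crop2.png

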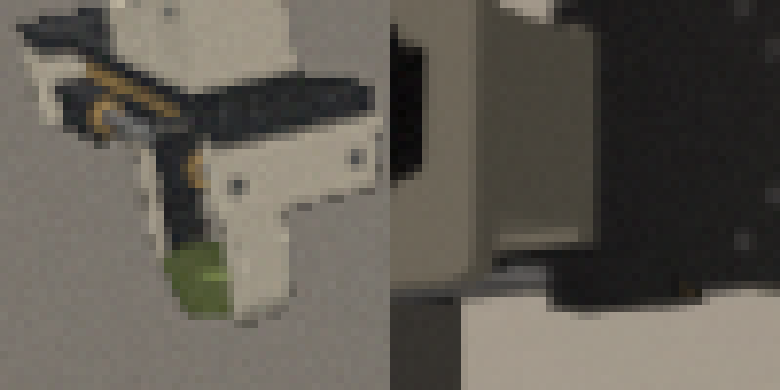

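The tub sits upright in the fingers. The fingers suggest a body of about 57 mm there, which agrees with the stated size, so I'll keep clearances for 63 x 39 mm. Carrying it to the right shelf's ledge.

Emit:
{"name": "step_arm", "arguments": {"increments": [[[-5,-20,0,0,0,0,1],[-14,-60,0,0,0,0,1],[-22,-100,0,0,0,0,1],[-30,-140,0,0,0,0,1],[-38,-180,0,0,0,0,1],[-46,-220,0,0.004,0.007,0,1],[-54,-260,0,0.004,0.007,0,1],[-62,-300,0,0.004,0.007,0,1],[-70,-340,0,0.004,0.007,0,1],[-78,-380,0,0.004,0.007,0,1],[-86,-420,0,0.004,0.007,0,1],[-94,-450,0,0.004,0.007,0,1],[-96,-463,0,0.004,0.007,0,1],[-96,-463,30,0.004,0.007,0,1],[-96,-463,60,0.004,0.007,0,1],[-96,-463,90,0.004,0.007,0,1],[-96,-463,110,0.004,0.007,0,1],[-96,-463,125,0.004,0.007,0,1],[-96,-463,125,0.004,0.007,0,1]]]}}

```text
time_s: 5.05
tcp_pos: [0.5472, -0.1214, 0.0972]
tool_rot: [-0.007, 0.014, 1.0, -0.001]
force: [0.2, 1.0, -1.2]
opening: 0.0577
```

Run:
```python
from h import *
from plant import env
s=env.state(); inc(s,shelf(MR,-.042,0,.004),PSI,0);print(s["force"],s["opening"],s["joint_pos"].round(2))
for n in("side","top"):
    d=env.capture(n);P=cloud(d);h=cv2.cvtColor(d["img"],cv2.COLOR_RGB2HSV)
    m=(h[...,0]>28)&(h[...,0]<90)&(h[...,1]>80)&(np.linalg.norm(P-s["tcp_pos"],axis=2)<.06)
    q=P[m];print(n,len(q)); 
    if len(q): print(np.percentile(q,[2,50,98],axis=0).round(3).tolist())
```

```text
to [ 0.552 -0.122  0.078] d [-5.2 -0.8 19.1] rv [-0.001 -0.014  0.002]
[ 0.19915182  1.02685426 -1.23542073] 0.057728898080449995 [-0.35  0.54  1.58 -0.01  1.03 -1.89]
side 128
[[0.522, -0.143, 0.099], [0.536, -0.126, 0.114], [0.56, -0.103, 0.117]]
top 0
```

Emit:
{"name": "step_arm", "arguments": {"increments": [[[-5,-1,8,0,-0.007,0,1],[-5,-1,14,0,-0.007,0,1],[-5,-1,17,0,-0.007,0,1],[-5,-1,18.5,0,-0.007,0,1],[-5,-1,18.5,0,-0.007,0,1],[-5,-1,18.5,0,-0.007,0,0],[-5,-1,18.5,0,-0.007,0,0],[-5,-1,18.5,0,-0.007,0,0],[-5,-1,18.5,0,-0.007,0,0],[-5,-1,18.5,0,-0.007,0,0],[-5,-1,0,0,-0.007,0,0],[-5,-1,-30,0,-0.007,0,0],[10,-1,-50,0,-0.007,0,0],[40,-1,-60,0,-0.007,0,0.5],[75,-1,-60,0,-0.007,0,1],[95,-1,-60,0,-0.007,0,1],[95,-1,-60,0,-0.007,0,1]]]}}

```text
time_s: 6.85
tcp_pos: [0.4529, -0.1207, 0.1617]
tool_rot: [-0.0, 0.015, 1.0, -0.002]
force: [0.9, -1.0, -0.5]
opening: 0.0641
```

Run:
```python
from h import *
from plant import env
s=env.state(); print(s["opening"],s["tcp_pos"],s["force"])
inc(s,shelf(MR,-.1,0,.008),PSI,0);inc(s,shelf(MR,-.03,0,.008),PSI,0)
for n in("side","top"):
    d=env.capture(n);P=cloud(d);h=cv2.cvtColor(d["img"],cv2.COLOR_RGB2HSV)
    m=(h[...,0]>28)&(h[...,0]<90)&(h[...,1]>80)&(np.linalg.norm(P-shelf(MR,-.042),axis=2)<.08)
    q=P[m];print(n,len(q)); 
    if len(q): print(np.percentile(q,[2,50,98],axis=0).round(3).tolist())
    cv2.imwrite(f"pics/{n}3.png",cv2.resize(d["img"][100:300,220:540],(800,500))[:,:,::-1])
```

```text
0.06409121570011517 [ 0.45293492 -0.12067342  0.16170899] [ 0.85358181 -1.04357874 -0.46808316]
to [ 0.494 -0.121  0.082] d [-41.2   1.6  79.7] rv [-0.004 -0.001  0.   ]
to [ 0.564 -0.123  0.082] d [-111.2    1.5   79.6] rv [-0.004 -0.001  0.   ]
side 158
[[0.531, -0.148, 0.081], [0.547, -0.131, 0.096], [0.573, -0.106, 0.098]]
top 0
```

View pics/side3.png

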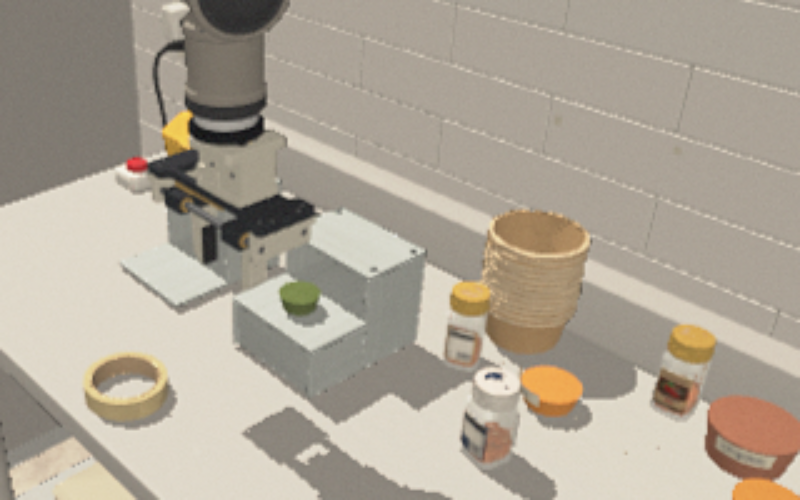

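The side view shows the tub upright on the right ledge at (300,297), centred. Now I'll push it in with the closed fingers.

Emit:
{"name": "step_arm", "arguments": {"increments": [[[-20,1.5,30,0,0,0,1],[-35,1.5,60,0,0,0,1],[-41,1.5,76,0,0,0,1],[-41,1.5,78.5,0,0,0,1],[-41,1.5,78.5,0,0,0,1],[-52,1.5,78.5,0,0,0,1],[-60,1.5,78.5,0,0,0,1],[-66,1.5,78.5,0,0,0,1],[-72,1.5,78.5,0,0,0,1],[-78,1.5,78.5,0,0,0,1],[-84,1.5,78.5,0,0,0,1],[-90,1.5,78.5,0,0,0,1],[-96,1.5,78.5,0,0,0,1],[-102,1.5,78.5,0,0,0,1],[-107,1.5,78.5,0,0,0,1],[-112,1.5,78.5,0,0,0,1],[-116,1.5,78.5,0,0,0,1],[-116,1.5,78.5,0,0,0,1]]]}}

```text
time_s: 8.75
tcp_pos: [0.5716, -0.1232, 0.0828]
tool_rot: [0.0, 0.014, 1.0, -0.002]
force: [0.4, -0.2, -0.8]
opening: 0.0002
```

Run:
```python
from h import *
from plant import env
s=env.state(); print(s["opening"],s["tcp_pos"],s["force"])
inc(s,shelf(MR,-.016,0,.008),PSI,0)
for n in("side","top"):
    d=env.capture(n);P=cloud(d);h=cv2.cvtColor(d["img"],cv2.COLOR_RGB2HSV)
    m=(h[...,0]>28)&(h[...,0]<90)&(h[...,1]>80)&(np.linalg.norm(P-shelf(MR,-.01),axis=2)<.08)
    q=P[m];print(n,len(q)); 
    if len(q): print(np.percentile(q,[2,50,98],axis=0).round(3).tolist())
    cv2.imwrite(f"pics/{n}4.png",cv2.resize(d["img"][100:260,220:476],(800,500))[:,:,::-1])
```

```text
0.00016670463747458917 [ 0.57157258 -0.12322347  0.08283485] [ 0.44901214 -0.19716006 -0.79322785]
to [ 0.578 -0.123  0.082] d [-6.4  0.3  0.8] rv [-0.004  0.001  0.001]
side 34
[[0.59, -0.147, 0.08], [0.598, -0.136, 0.092], [0.61, -0.119, 0.098]]
top 0
```

View pics/side4.png

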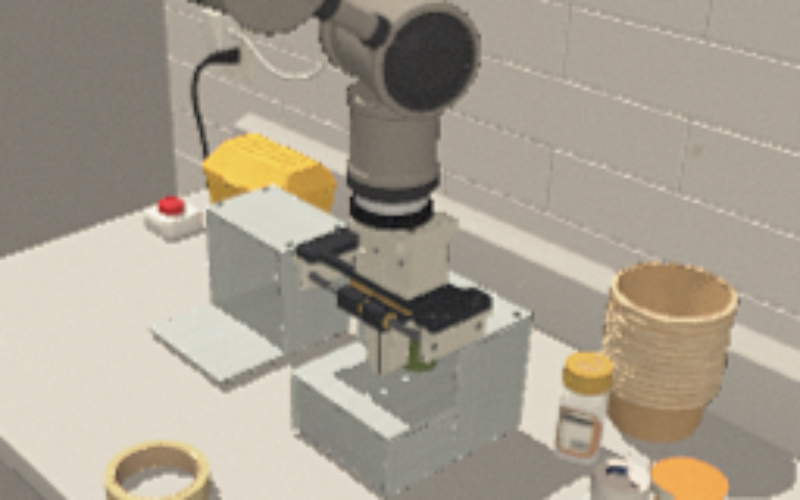

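Emit:
{"name": "step_arm", "arguments": {"increments": [[[-3,0,0,0,0,0,1],[-6,0,0,0,0,0,1],[-6,0,0,0,0,0,1],[4,0,0,0,0,0,1],[30,0,0,0,0,0,1],[70,0,-10,0,0,0,1],[110,0,-40,0,0,0,0.5],[130,0,-80,0,0,0,0],[130,0,-100,0,0,0,0],[130,0,-100,0,0,0,0]]]}}

```text
time_s: 9.85
tcp_pos: [0.4415, -0.1196, 0.1859]
tool_rot: [0.003, 0.015, 1.0, -0.003]
force: [0.9, -0.9, 0.7]
opening: 0.0278
```

Run:
```python
from h import *
from plant import env
s=env.state(); print(s["opening"],s["tcp_pos"],s["force"])
for n in("side","top"):
    d=env.capture(n);P=cloud(d);h=cv2.cvtColor(d["img"],cv2.COLOR_RGB2HSV)
    m=(h[...,0]>28)&(h[...,0]<90)&(h[...,1]>80)&(np.linalg.norm(P-shelf(MR,.0),axis=2)<.08)
    q=P[m];print(n,len(q)); 
    if len(q): print(np.percentile(q,[2,50,98],axis=0).round(3).tolist())
    v,u=np.mgrid[:400,:640]
    b=((u>445)&(u<477)&(v>140)&(v<177)) if n=="top" else ((u>400)&(u<432)&(v>244)&(v<290))
    q=P[b&(P[...,2]>.085)]; 
    if len(q): print("jar",len(q),np.percentile(q,[2,50,98],axis=0).round(4).tolist())
psi=np.arctan2(-.3727,.5905); print("psi",psi)
th=np.pi/3; J=np.array([.591,-.3725,.055]); d=rot(psi,th).as_matrix()[:,2]; dh=np.r_[d[:2]/np.sin(th),0]
inc(s,J+.019*d-.10*dh+[0,0,.03],psi,th)
inc(s,J+.019*d,psi,th)
```

```text
0.027797099145787787 [ 0.44154056 -0.11962841  0.18592837] [ 0.85121177 -0.90425147  0.67621782]
side 133
[[0.593, -0.148, 0.081], [0.608, -0.132, 0.096], [0.629, -0.105, 0.098]]
jar 226 [[0.5681, -0.3991, 0.0854], [0.5851, -0.3801, 0.0961], [0.6087, -0.3567, 0.0986]]
top 0
jar 429 [[0.4426, -0.3918, 0.087], [0.5806, -0.3609, 0.0972], [0.6104, -0.1641, 0.54]]
psi -0.5630167439154189
to [ 0.52  -0.328  0.076] d [ -84.2 -205.2  112.3] rv [ 0.275 -1.014  0.486]
to [ 0.605 -0.381  0.046] d [-170.1 -255.8  143.1] rv [ 0.275 -1.014  0.486]
```

The side view puts the tub about 61 mm further in than when it was set down, so its axis is about 20 mm behind the roof edge. Now the jar, with the tool tilted 60° forward.

Emit:
{"name": "step_arm", "arguments": {"increments": [[[0,-25,0,0.02,-0.08,0.04,0],[0,-60,0,0.05,-0.19,0.09,0],[0,-90,0,0.08,-0.3,0.145,0],[0,-120,0,0.11,-0.41,0.2,0],[0,-150,0,0.14,-0.52,0.25,0],[0,-180,0,0.17,-0.63,0.305,0],[0,-200,0,0.2,-0.74,0.36,0],[0,-210,0,0.23,-0.85,0.41,0],[-10,-215,0,0.255,-0.95,0.455,0],[-25,-215,0,0.275,-1.014,0.486,0],[-30,-215,0,0.275,-1.014,0.486,0],[-30,-215,0,0.275,-1.014,0.486,0]]]}}

```text
time_s: 11.15
tcp_pos: [0.4722, -0.3349, 0.2861]
tool_rot: [0.434, 0.254, 0.856, -0.12]
force: [1.0, -0.8, 0.1]
opening: 0.0919
```

```bash
cat > jar.py <<'E'
from h import *
from plant import env
s=env.state(); print(s["opening"],s["tcp_pos"],s["force"],s["joint_pos"].round(2))
psi=-.563
th=np.pi/3; J=np.array([.591,-.3725,.055]); d=rot(psi,th).as_matrix()[:,2]; dh=np.r_[d[:2]/np.sin(th),0]
for a,b in((.1,.06),(.1,0),(0,0),(0,-.06)): inc(s,J+.019*d-a*dh+[0,0,max(b,0)-min(b,0)*2],psi,th)
E
python3 jar.py
```

```text
0.09190084311235382 [ 0.4721622  -0.33494603  0.286094  ] [ 1.01240538 -0.82722065  0.11805305] [-0.9   0.06  2.12  1.35  0.28 -3.1 ]
to [ 0.52  -0.328  0.106] d [123.8  29.1 137.1] rv [ 0.003 -0.112 -0.016]
to [ 0.52  -0.328  0.046] d [172.1  28.2 172.8] rv [ 0.003 -0.112 -0.016]
to [ 0.605 -0.381  0.046] d [112.7  28.8 253.2] rv [ 0.003 -0.112 -0.016]
to [ 0.605 -0.381  0.165] d [ 16.2  30.6 182. ] rv [ 0.003 -0.112 -0.016]
```

The wrist (joint 5) has reached its range limit at this tilt and radius. I'll fit a simple arm model from the logged poses to pick a feasible tilt.

```bash
cat > kin.py <<'E'
from h import *
from scipy.optimize import least_squares
ry=lambda a:R.from_rotvec([0,a,0]); rz=lambda a:R.from_rotvec([0,0,a])
def fk(q,p):
    a,h,L2,L3,L5,e=p
    A=rz(q[0]); B=A*ry(q[1]); C=B*ry(q[2]); D=C*rz(q[3]); E=D*ry(q[4])
    return A.apply([a,0,h])+B.apply([0,0,L2])+C.apply([e,0,L3])+E.apply([0,0,L5]), E
D=[([1.01599,.34265,1.52492,0,1.27539,-.146],[.20848,.48144,.22612]),([-.35,.54,1.58,-.01,1.03,-1.89],[.5472,-.1214,.0972])]
E
python3 - <<'E'
from kin import *
from plant import env
s=env.state(); D.append((s["joint_pos"],s["tcp_pos"]))
for q,t in D: print(fk(q,[0]*6)[1].as_matrix()[:,2].round(3))
w,x,y,z=s["tool_rot"]; print("meas z",R.from_quat([x,y,z,w]).as_matrix()[:,2].round(3), s["joint_pos"])
f=lambda p:np.concatenate([fk(q,p)[0]-t for q,t in D]+[.02*(p-[.0,.3,.4,.4,.25,0])])
r=least_squares(f,[0,.3,.4,.4,.25,0]);print(r.x.round(4),r.fun[:9].round(4)); np.save("p.npy",r.x)
E
```

```text
[-0.001 -0.001 -1.   ]
[-0.011 -0.005 -1.   ]
[ 0.683 -0.426 -0.594]
meas z [ 0.683 -0.426 -0.594] [-0.90207979  0.05562676  2.11730323  1.35178216  0.28202364 -3.1045517 ]
[-0.1392  0.3159  0.6103  0.5079  0.4092  0.1075] [ 0.0652 -0.0398  0.004  -0.0333 -0.0699 -0.0239 -0.0363 -0.0374  0.0198]
```

```bash
sed -i 's/a,h,L2,L3,L5,e=p/a,h,L2,L3,L5,e,b,b5=p/; s/\[a,0,h\]/[a,b,h]/; s/E.apply(\[0,0,L5\])/E.apply([0,b5,L5])/' kin.py
python3 - <<'E'
from kin import *
from plant import env
s=env.state(); D.append((s["joint_pos"],s["tcp_pos"]))
p0=np.array([0,.3,.4,.4,.3,0,.075,0])
f=lambda p:np.concatenate([fk(q,p)[0]-t for q,t in D]+[.003*(p-p0)])
r=least_squares(f,p0);p=r.x;print(p.round(4),r.fun[:9].round(4)); np.save("p.npy",p)
lo=np.array([-2.53,-.77,.04,-1,.28]);hi=np.array([2.53,2.02,2.7,4.14,2.66])
def ik(t,psi,th):
    z=rot(psi,th).as_matrix()[:,2]; best=None
    for g in([-.3,.6,1.4,0,.6],[.3,.9,1.,0,.6],[-.9,.7,1.2,.5,.5]):
        r=least_squares(lambda q:np.r_[(fk(q,p)[0]-t)*5,fk(q,p)[1].as_matrix()[:,2]-z],g,bounds=(lo,hi))
        if best is None or r.cost<best.cost: best=r
    return best
for deg in(35,45,52,60):
    th=np.radians(deg)
    for nm,G,psi in(("jar",[.591,-.3725,.055],-.563),("jarlift",[.591,-.3725,.16],-.563),("jarpre",[.507,-.32,.055],-.563),("L+15",shelf(ML,.015,0,.055),PSI),("L-90up",shelf(ML,-.09,0,.11),PSI),("L-120",shelf(ML,-.12,0,.055),PSI)):
        d=rot(psi,th).as_matrix()[:,2]; b=ik(np.array(G)+.019*d,psi,th); print(deg,nm,"cost%.5f"%b.cost,b.x.round(2))
E
```

```text
[-0.017   0.2305  0.5129  0.3962  0.3235  0.0503  0.0745  0.0018] [ 0. -0.  0.  0.  0.  0.  0. -0. -0.]
35 jar cost0.00346 [-0.72  0.66  1.7   0.42  0.28]
35 jarlift cost0.00000 [-0.71  0.49  1.7   0.25  0.35]
35 jarpre cost0.00464 [-0.78  0.58  2.11  2.47  0.28]
35 L+15 cost0.00691 [ 0.17  0.56  1.86 -0.72  0.28]
35 L-90up cost0.00423 [ 0.23  0.33  2.1  -0.87  0.28]
35 L-120 cost0.01384 [ 0.27  0.41  2.13 -1.    0.28]
45 jar cost0.00032 [-0.72  0.68  1.91  2.69  0.28]
45 jarlift cost0.00564 [-0.77  0.49  1.78  0.9   0.28]
45 jarpre cost0.00000 [-0.75  0.6   2.15  2.79  0.4 ]
45 L+15 cost0.02717 [ 0.2   0.56  1.88 -1.    0.28]
45 L-90up cost0.02188 [ 0.25  0.31  2.1  -1.    0.28]
45 L-120 cost0.04678 [ 0.27  0.39  2.13 -1.    0.28]
52 jar cost0.00000 [-0.72  0.71  1.96  2.85  0.45]
52 jarlift cost0.00041 [-0.73  0.51  1.94  2.59  0.28]
52 jarpre cost0.00000 [-0.77  0.65  2.22  2.87  0.65]
52 L+15 cost0.00000 [0.15 0.64 2.14 3.42 0.55]
52 L-90up cost0.00000 [0.22 0.42 2.36 3.52 0.57]
52 L-120 cost0.00000 [0.25 0.6  2.45 3.45 0.82]
60 jar cost0.00000 [-0.73  0.77  2.02  2.92  0.71]
60 jarlift cost0.00000 [-0.73  0.55  2.    2.82  0.47]
60 jarpre cost0.00000 [-0.78  0.75  2.28  2.91  0.93]
60 L+15 cost0.00000 [0.17 0.72 2.2  3.37 0.83]
60 L-90up cost0.00000 [0.25 0.53 2.43 3.45 0.87]
60 L-120 cost0.00000 [0.28 0.74 2.51 3.44 1.15]
```

The model now fits exactly. A 60° tilt would need a wrist flip (joint 4 near π), and joint 6 runs out of range. Plan instead: grip the jar with the tool vertical, set it on the ledge, and push it in low with closed fingers at a modest tilt. Checking that this is feasible.

```bash
cat >> kin.py <<'E'
lo=np.array([-2.53,-.77,.04,-1,.28]);hi=np.array([2.53,2.02,2.7,4.14,2.66])
def ik(p,t,psi,th):
    z=rot(psi,th).as_matrix()[:,2]
    return least_squares(lambda q:np.r_[(fk(q,p)[0]-t)*5,fk(q,p)[1].as_matrix()[:,2]-z],[.1,.6,1.6,0,.9],bounds=(lo,hi))
E
python3 - <<'E'
from kin import *
from plant import env
p=np.load("p.npy")
for nm,t,psi,dg in(("jar",[.591,-.3725,.045],PSI,0),("jarup",[.591,-.3725,.2],PSI,0),("ledge",shelf(ML,-.046,0,.045),PSI,0),
 *[(f"push{dg} {x}",shelf(ML,x,0,.025),PSI,dg) for dg in(15,20,25,30) for x in(-.12,-.02)]):
    b=ik(p,np.array(t),psi,np.radians(dg)); print(nm,"cost%.6f"%b.cost,b.x.round(2),"j6~",round(b.x[0]-np.pi/2-psi,2))
s=env.state(); inc(s,[.47,-.335,.286],-.3,0); inc(s,[.591,-.3725,.18],-.3,0)
E
```

```text
jar cost0.000000 [-0.67  0.82  1.19  0.    1.13] j6~ -2.21
jarup cost0.000000 [-0.67  0.69  1.02  0.    1.44] j6~ -2.21
ledge cost0.000000 [ 0.09  0.59  1.63 -0.    0.93] j6~ -1.45
push15 -0.12 cost0.000000 [ 0.14  0.44  2.05 -0.11  0.4 ] j6~ -1.4
push15 -0.02 cost0.000000 [ 0.1   0.56  1.8  -0.07  0.52] j6~ -1.44
push20 -0.12 cost0.000065 [ 0.15  0.43  2.11 -0.23  0.28] j6~ -1.39
push20 -0.02 cost0.000000 [ 0.11  0.54  1.88 -0.13  0.38] j6~ -1.43
push25 -0.12 cost0.003464 [ 0.2   0.42  2.11 -0.48  0.28] j6~ -1.34
push25 -0.02 cost0.000223 [ 0.12  0.53  1.93 -0.25  0.28] j6~ -1.42
push30 -0.12 cost0.008974 [ 0.27  0.44  2.14 -1.    0.28] j6~ -1.27
push30 -0.02 cost0.004495 [ 0.16  0.53  1.93 -0.5   0.28] j6~ -1.38
to [ 0.47  -0.335  0.286] d [ 1.1 -1.2 -1.4] rv [-0.112  0.931 -0.256]
to [ 0.591 -0.372  0.18 ] d [ 14.3  30.8 160.1] rv [-0.112  0.931 -0.256]
```

Emit:
{"name": "step_arm", "arguments": {"increments": [[[0,0,0,-0.01,0.09,-0.03,0],[0,0,0,-0.02,0.18,-0.05,0],[0,0,0,-0.03,0.28,-0.08,0],[0,0,0,-0.045,0.37,-0.1,0],[0,0,0,-0.055,0.46,-0.13,0],[0,0,0,-0.065,0.56,-0.15,0],[0,0,0,-0.08,0.65,-0.18,0],[0,0,0,-0.09,0.74,-0.205,0],[0,0,0,-0.1,0.84,-0.23,0],[0,0,0,-0.112,0.93,-0.256,0],[0,0,0,-0.112,0.93,-0.256,0],[0,0,0,-0.112,0.93,-0.256,0]]]}}

```text
time_s: 12.35
tcp_pos: [0.4725, -0.3351, 0.286]
tool_rot: [0.001, 0.149, 0.989, -0.0]
force: [0.5, -1.7, 1.1]
opening: 0.0913
```

Run:
```python
from h import *
from plant import env
s=env.state(); print(s["joint_pos"].round(2),s["tcp_pos"])
inc(s,[.591,-.3725,.18],-.3,0); inc(s,[.591,-.3725,.045],-.3,0)
```

```text
[-0.75  0.41  1.26  0.    1.47 -2.02] [ 0.47247111 -0.33508109  0.2859813 ]
to [ 0.591 -0.372  0.18 ] d [-124.    -0.8  106.3] rv [-0.     0.003  0.001]
to [ 0.591 -0.372  0.045] d [-123.7   -0.7  241.3] rv [-0.     0.003  0.001]
```

Emit:
{"name": "step_arm", "arguments": {"increments": [[[-40,0,30,0,0,0,0],[-80,0,65,0,0,0,0],[-110,-1,95,0,0,0,0],[-124,-1,110,0,0,0,0],[-124,-1,130,0,0,0,0],[-124,-1,165,0,0,0,0],[-124,-1,200,0,0,0,0],[-124,-1,225,0,0,0,0],[-124,-1,240,0,0,0,0],[-124,-1,241,0,0,0,0],[-124,-1,241,0,0,0,1],[-124,-1,241,0,0,0,1],[-124,-1,241,0,0,0,1],[-124,-1,241,0,0,0,1],[-124,-1,241,0,0,0,1],[-124,-1,241,0,0,0,1],[-124,-1,241,0,0,0,1],[-124,-1,241,0,0,0,1],[-124,-1,241,0,0,0,1]]]}}

```text
time_s: 14.25
tcp_pos: [0.5914, -0.3734, 0.047]
tool_rot: [0.002, 0.149, 0.989, -0.001]
force: [-0.7, -1.0, 1.5]
opening: 0.0461
```

Run:
```python
from h import *
from plant import env
s=env.state(); print(s["opening"],s["force"],s["tcp_pos"])
for z in(.10,.045): inc(s,shelf(ML,-.046,0,z),PSI,0)
```

```text
0.04606720387745905 [-0.67939877 -0.96733339  1.52591768] [ 0.59138018 -0.37336046  0.04699945]
to [0.545 0.125 0.112] d [191.2 462.8 -66.2] rv [-0.002  0.003 -0.269]
to [0.545 0.125 0.057] d [191.4 462.9 -11.2] rv [-0.002  0.003 -0.269]
```

Emit:
{"name": "step_arm", "arguments": {"increments": [[[0,0,-20,0,0,0,1],[0,0,-60,0,0,0,1],[0,0,-100,0,0,0,1],[0,0,-140,0,0,0,1],[0,0,-180,0,0,0,1],[0,0,-210,0,0,0,1],[10,30,-215,0,0,-0.02,1],[28,68,-215,0,0,-0.04,1],[45,108,-215,0,0,-0.06,1],[62,148,-215,0,0,-0.08,1],[78,188,-215,0,0,-0.11,1],[94,228,-215,0,0,-0.13,1],[110,268,-215,0,0,-0.15,1],[127,308,-215,0,0,-0.18,1],[144,348,-215,0,0,-0.2,1],[160,388,-215,0,0,-0.23,1],[177,428,-215,0,0,-0.25,1],[188,455,-215,0,0,-0.269,1],[191,463,-215,0,0,-0.269,1],[191,463,-215,0,0,-0.269,1]]]}}

```text
time_s: 16.25
tcp_pos: [0.5445, 0.1268, 0.2606]
tool_rot: [0.001, 0.014, 1.0, -0.001]
force: [0.9, -0.3, -0.4]
opening: 0.0455
```

Run:
```python
from h import *
from plant import env
s=env.state(); print(s["opening"],s["force"],s["tcp_pos"])
inc(s,shelf(ML,-.046,0,.048),PSI,0)
```

```text
0.04553964305566642 [ 0.92237139 -0.33089393 -0.35441035] [0.54449041 0.12683568 0.26055416]
to [0.545 0.125 0.06 ] d [-1.000e-01 -1.000e+00  2.006e+02] rv [-0.002  0.002  0.002]
```

Emit:
{"name": "step_arm", "arguments": {"increments": [[[0,-1,30,0,0,0,1],[0,-1,70,0,0,0,1],[0,-1,110,0,0,0,1],[0,-1,145,0,0,0,1],[0,-1,170,0,0,0,1],[0,-1,185,0,0,0,1],[0,-1,195,0,0,0,1],[0,-1,199,0,0,0,1],[0,-1,201,0,0,0,1],[0,-1,201,0,0,0,1],[0,-1,201,0,0,0,0],[0,-1,201,0,0,0,0],[0,-1,201,0,0,0,0],[0,-1,201,0,0,0,0],[0,-1,201,0,0,0,0],[0,-1,201,0,0,0,0],[0,-1,170,0,0,0,0],[0,-1,130,0,0,0,0],[0,-1,90,0,0,0,0],[0,-1,80,0,0,0,0]]]}}

```text
time_s: 18.25
tcp_pos: [0.5471, 0.125, 0.1855]
tool_rot: [0.005, 0.015, 1.0, -0.0]
force: [0.6, 0.7, -0.1]
opening: 0.0918
```

Run:
```python
from h import *
from plant import env
s=env.state(); print(s["opening"],s["force"],s["tcp_pos"])
th=np.radians(17)
for x,z in((-.12,.13),(-.115,.028),(-.02,.028)): inc(s,shelf(ML,x,0,z),PSI,th)
d=env.capture("side"); cv2.imwrite("pics/side5.png",cv2.resize(d["img"][100:260,220:476],(800,500))[:,:,::-1])
```

```text
0.09176536238532236 [ 0.61941428  0.69081238 -0.0772914 ] [0.54708671 0.12502444 0.18552198]
to [0.471 0.128 0.142] d [76.5  0.3 42.7] rv [-0.001 -0.286 -0.   ]
to [0.476 0.127 0.04 ] d [ 72.6   0.4 144.8] rv [-0.001 -0.286 -0.   ]
to [0.571 0.125 0.04 ] d [-22.4   0.4 145.8] rv [-0.001 -0.286 -0.   ]
```

View pics/side5.png

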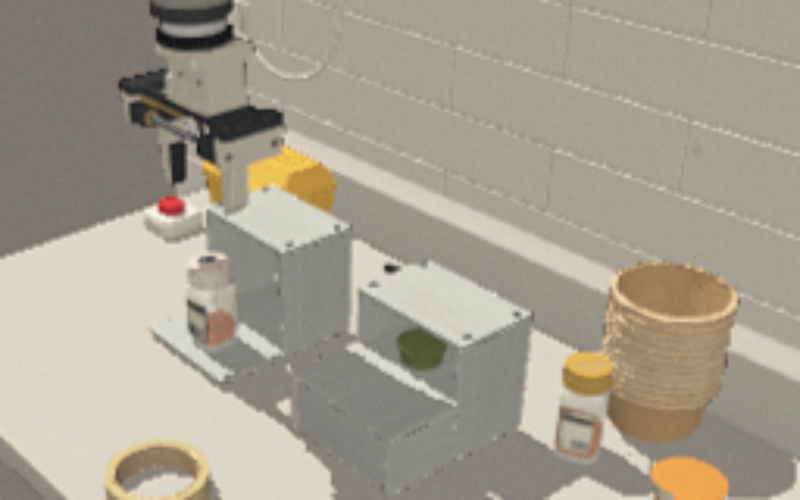

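The jar (at 211,300) stands upright on the tall shelf's ledge, and the tub (421,347) is upright under the low tier's roof. Now I'll back off with the fingers closing, tilted 17°, ready to push.

Emit:
{"name": "step_arm", "arguments": {"increments": [[[25,0,0,0,-0.06,0,0.5],[50,0,5,0,-0.14,0,1],[70,0,15,0,-0.22,0,1],[76,0,35,0,-0.286,0,1],[76,0,60,0,-0.286,0,1],[75,0,85,0,-0.286,0,1],[74,0,110,0,-0.286,0,1],[73,0,130,0,-0.286,0,1],[72.5,0,142,0,-0.286,0,1],[72.5,0,145,0,-0.286,0,1],[72.5,0,145,0,-0.286,0,1],[72.5,0,145,0,-0.286,0,1]]]}}

```text
time_s: 19.5
tcp_pos: [0.473, 0.1267, 0.0358]
tool_rot: [0.144, 0.015, 0.989, -0.003]
force: [-0.2, 0.1, 0.8]
opening: 0.0019
```

Run:
```python
from h import *
from plant import env
s=env.state(); print(s["opening"],s["force"],s["tcp_pos"],s["joint_pos"].round(2))
th=np.radians(17)
for x in(-.09,-.05,-.02): inc(s,shelf(ML,x,0,.028),PSI,th)
```

```text
0.0018872775458412183 [-0.20580336  0.12594567  0.75896082] [0.47296806 0.12672758 0.03584564] [ 0.14  0.45  2.09 -0.16  0.32 -1.26]
to [0.501 0.127 0.04 ] d [-28.1   0.8   4. ] rv [-0.002 -0.008  0.   ]
to [0.541 0.125 0.04 ] d [-66.4   0.8  15.4] rv [-0.002 -0.008  0.   ]
to [0.571 0.125 0.04 ] d [-95.2   0.8  24. ] rv [-0.002 -0.008  0.   ]
```

Emit:
{"name": "step_arm", "arguments": {"increments": [[[-12,1,1,0,0,0,1],[-22,1,3,0,0,0,1],[-30,1,4.5,0,0,0,1],[-35,1,6,0,0,0,1],[-39,1,7,0,0,0,1],[-43,1,8.5,0,0,0,1],[-47,1,9.5,0,0,0,1],[-51,1,11,0,0,0,1],[-55,1,12,0,0,0,1],[-59,1,13,0,0,0,1],[-63,1,14.5,0,0,0,1],[-67,1,15.5,0,0,0,1],[-71,1,17,0,0,0,1],[-75,1,18,0,0,0,1],[-79,1,19,0,0,0,1],[-83,1,20.5,0,0,0,1],[-87,1,21.5,0,0,0,1],[-90,1,22.5,0,0,0,1],[-90,1,22.5,0,0,0,1]]]}}

```text
time_s: 21.4
tcp_pos: [0.5661, 0.1249, 0.0397]
tool_rot: [0.144, 0.015, 0.989, -0.003]
force: [-0.1, 0.7, -0.2]
opening: 0.0008
```

Run:
```python
from h import *
from plant import env
s=env.state(); print(s["opening"],s["force"],s["tcp_pos"])
th=np.radians(17)
for x in(-.02,-.016): inc(s,shelf(ML,x,0,.028),PSI,th)
d=env.capture("side"); P=cloud(d); cv2.imwrite("pics/side6.png",cv2.resize(d["img"][120:240,220:412],(800,500))[:,:,::-1])
```

```text
0.0007993125590537943 [-0.05980441  0.72391686 -0.22045356] [0.5661147  0.124861   0.03974037]
to [0.571 0.125 0.04 ] d [-4.8 -0.1  1.1] rv [-0.002 -0.007  0.   ]
to [0.575 0.124 0.04 ] d [-8.6 -0.1  2.3] rv [-0.002 -0.007  0.   ]
```

View pics/side6.png

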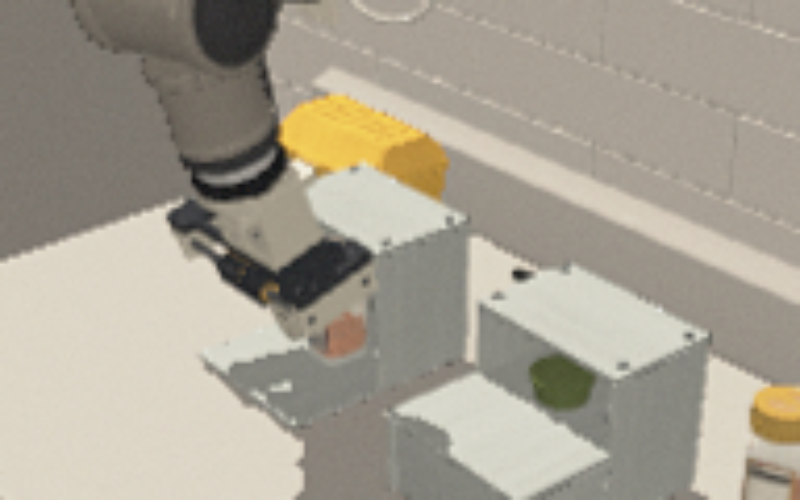

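The jar (label at 343,337) is moving in upright. I'll push a little further, then retreat and check.

Emit:
{"name": "step_arm", "arguments": {"increments": [[[-3,0,0.9,0,0,0,1],[-6,0,1.8,0,0,0,1],[-8,0,2.4,0,0,0,1],[-8,0,2.4,0,0,0,1],[-2,0,0.6,0,0,0,1],[20,0,-6,0,0,0,1],[60,0,-18,0,0,0,1],[90,0,-30,0,0,0,1],[100,0,-80,0,0.05,0,1],[110,0,-130,0,0.15,0,1],[115,30,-180,0,0.28,0,1],[115,70,-200,0,0.28,0,1],[115,110,-200,0,0.28,0,1],[115,150,-200,0,0.28,0,1],[115,190,-200,0,0.28,0,1],[115,190,-200,0,0.28,0,1]]]}}

```text
time_s: 23.05
tcp_pos: [0.4035, 0.324, 0.1982]
tool_rot: [0.005, 0.013, 1.0, -0.0]
force: [0.7, -0.2, -0.6]
opening: 0.0004
```

Run:
```python
from h import *
from plant import env
s=env.state(); print(s["opening"],s["force"],s["tcp_pos"])
d=env.capture("side"); P=cloud(d); h=cv2.cvtColor(d["img"],cv2.COLOR_RGB2HSV)
def loc(M,x0,x1,hmin,pre):
    q=P-M; c,sn=np.cos(PSI),np.sin(PSI); X=c*q[...,0]+sn*q[...,1];Y=-sn*q[...,0]+c*q[...,1]
    m=(X>x0)&(X<x1)&(abs(Y)<.058)&(q[...,2]>hmin)&(q[...,2]<.105)&pre
    print(m.sum(),"X",np.percentile(X[m],[2,50,98]).round(3),"Y",np.percentile(Y[m],[2,50,98]).round(3),"Z",np.percentile(q[...,2][m],[2,50,98]).round(3))
loc(ML,-.04,.055,.012,True); g=(h[...,0]>28)&(h[...,0]<90)&(h[...,1]>80); loc(MR,-.04,.07,.0,g)
cv2.imwrite("pics/side7.png",cv2.resize(d["img"][120:240,220:412],(800,500))[:,:,::-1])
```

```text
0.0003768713146060905 [ 0.66239476 -0.24454045 -0.59627564] [0.403498   0.32404187 0.19822307]
367 X [-0.009  0.003  0.029] Y [-0.03  -0.023  0.014] Z [0.014 0.06  0.098]
132 X [-0.     0.015  0.034] Y [-0.024 -0.008  0.019] Z [0.007 0.021 0.025]
```

View pics/side7.png

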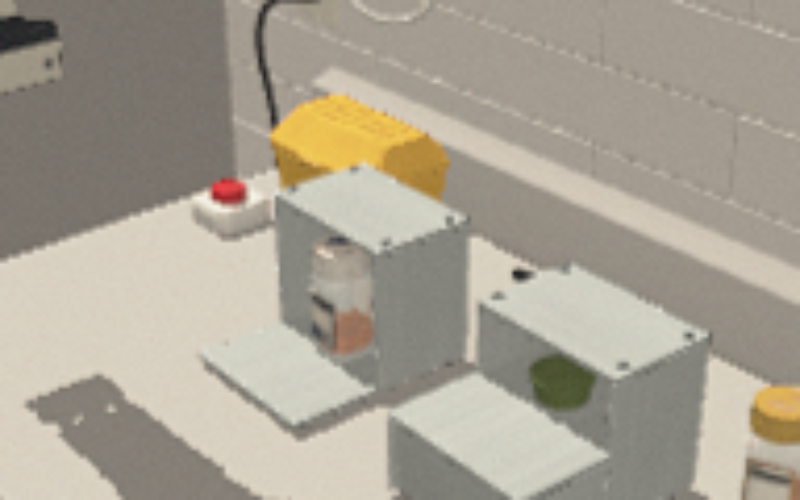

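Both stand upright inside. The jar (340,297) has its axis about 14 mm behind the roof edge and the tub (562,380) about 20 mm. The arm is clear, so I'm handing in.

```bash
python3 -c "
from plant import env
print(env.sign_off())"
```

```text
the job is handed in; nothing more can be done
None
```

The jar is in the tall left shelf and the tub is in the low right shelf. I handed the job in at about 23 s; no verdict came back. I set each one on its shelf's ledge with the tool vertical, then pushed it under the roof with the fingers closed.

**Last checks (side camera only):**
- **Jar:** it stands upright, with its axis about 14 mm behind the roof edge and near the middle (limits are 4 to 75 mm behind the edge and 50 mm either side).
- **Tub:** it stands upright, with its axis about 17 to 24 mm behind the roof edge and near the middle.
- **Arm:** it was clear of everything, and every force reading I took was under 2 N. I only read the force at the end of each move.

**What failed or disagreed:**
- **Tub size:** both cameras measured about 49 mm across and 24 mm tall, against the stated 63 x 39 mm. The fingers stopped at 57 mm, which fits the stated size better. I allowed for both, and standing on the shelf floor meets the height limits at either size.
- **First plan for the jar:** I meant to grip it with the tool tilted 60° and place it directly. The wrist reached its range limit during the approach, before touching anything, so I switched to the ledge-and-push method.
- **Top camera:** it never saw the tub on its shelf, so I had no second view of where it ended up. I didn't check the jar's final place from the top either.

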